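# Two tea discs out, tea pick at the ready

## Robot

A 6-joint arm with a two-finger parallel gripper is mounted at the origin on the work surface. World frame = base frame: x ahead of the robot, y to its left, z up, the work surface at z = 0. Lengths are in mm, angles in rad, forces in N, time in s.
With the tool pointing down it reaches from about 375 to 900 mm from the base axis. Payload 3.1 kg.
Tool frame: the origin (TCP) lies between the finger pads; the fingertips stand 17 mm ahead of it and the grasp point (between the pads) lies 2 mm behind it; z points along the fingers, y is the direction in which the jaws open and shut (so a half turn about z gives the same grasp; the last joint's range is limited). The gripper opens to 87 mm and grips with 3 to 60 N. Pads are 19 mm wide; open, the fingers measure 117 mm over their backs; the gripper's body (75 mm by 190 mm) begins 51 mm behind the grasp point.
Start: joints at [-1.353, 0.527, 1.433, -0, 1.181, -0.178], TCP at [241.563, -576.406, 239.548] pointing down, gripper open.
Joint ranges: [-3.08, 3.08], [-0.75, 2.2], [0.22, 2.44], [-1.43, 4.57], [0, 2.65], [-2.85, 2.85]. Speed limits (rad/s): [2.79, 2.79, 3.14, 3.14, 3.14, 3.14].

## Interface

Orientations are given as a rotation vector (axis times angle).
In Python, from rig import manip gives the robot as it stands.
- The arm moves only by the tool drive_tool, never from a script. Its argument "commands" is a list of rows, each an object with "dp": the shift along the tool's x, y, z in m, a list of three; "delta_rot": the turn, a rotation vector about the tool's x, y, z in degrees, a list of three; "grip": the opening in per cent of the stroke, from 0 (shut) to 100 (fully open). In form: [{"dp": [x, y, z], "delta_rot": [ax, ay, az], "grip": grip}, ...]. A call has 1 to 20 rows; each row is the pose to reach, as a shift and turn from the pose measured when the call began, along the tool's axes at that moment; what a row does not reach only later rows make up. A row lasts 1/12 s, in which the tool goes at most 41.7 mm and 7.16 degrees, less where a joint would pass 70% of its speed; a pose out of reach is approached as far as the arm can. A call with a gripper value outside its range is refused whole. The fingers move at their own pace and stop on an object; the grip force is fixed at half the most. Time passes only in rows, so rows that repeat a pose let the fingers close. It gives the time, the measured TCP pose, the force and the opening at its end, in the units of the state.
- manip.observe(): the state, without advancing time (a new reading comes with each control period).
- manip.grab_frame(name): name is "side" or "top"; returns (picture, depth): 420x560x3 uint8, red, green, blue; 420x560 float32, mm along the optical axis (not along the pixel's ray), 0 where there is no reading.
- manip.camera_params(name): a dict with "fx", "fy", "cx", "cy" (pixels), "R" (3x3) and "t" (3): a world point X has camera coordinates R X + t. Camera axes: x right, y down, z forward; pixel columns grow to the right and rows downward; lengths in mm; the calibration is good to about 2 mm. A picture is of the moment at which its call begins. camera_params takes no time and is no camera call.
- manip.close_job(): hands the job in, once; it reports no verdict.
The state is a dict: "t": time; "joint_pos": joint angles; "dq": joint speeds; "effort": joint torques, N m; "tcp_pos": TCP position; "tcp_rot": TCP orientation; "ft_force": force on the tool from outside, world axes, zero at the start; "ft_torque": the same for the moment, N m; "gripper_width": finger opening in mm.
Only numpy, scipy, OpenCV 4.12 (cv2) and the standard library are available. Lean on these libraries where they do the work, as an engineer would, in place of code of your own. Each camera call takes 0.05 s, during which the arm holds its last target.

## Task

Get two servings of pressed tea ready to be broken up: lay exactly two of the four tea discs flat, side by side, in the open aluminium tray and leave the other two where they are on the board. Then draw the tea pick (the tool with the plain square handle) up out of the wooden tool holder, and turn it so that it slants about halfway between upright and level, steel point downwards, with the point a few centimetres above the floor of the tray, clear of the discs and inside the tray's rim. Finish while still holding the pick there, motionless in the gripper and touching nothing else, and leave the other tools and tea things undisturbed.

Things in the scene. Friction and masses are not known exactly. Their poses are not given: they have to be found in the camera images.
- tray: open aluminium tray, fixed to the counter, 180 mm along its x, 150 mm along its y, rim 18 mm high; walls and floor 4 mm thick; origin at the centre of its underside, on the counter
- board: flat square wooden board on the counter, fixed, 200 x 200 mm, 8 mm thick; origin at the centre of its underside; the four tea discs lie on it. Board and holder stand on either side of the tray, and which is left varies
- disc0_center (a point): one of four alike dark-brown pressed tea discs, rigid, 44 mm diameter, 14 mm thick, about 30 g, lying flat on the board at least 80 mm centre to centre; the point is its centre, 7 mm above its underside
- disc1_center (a point): one of four alike dark-brown pressed tea discs, rigid, 44 mm diameter, 14 mm thick, about 30 g, lying flat on the board at least 80 mm centre to centre; the point is its centre, 7 mm above its underside
- disc2_center (a point): one of four alike dark-brown pressed tea discs, rigid, 44 mm diameter, 14 mm thick, about 30 g, lying flat on the board at least 80 mm centre to centre; the point is its centre, 7 mm above its underside
- disc3_center (a point): one of four alike dark-brown pressed tea discs, rigid, 44 mm diameter, 14 mm thick, about 30 g, lying flat on the board at least 80 mm centre to centre; the point is its centre, 7 mm above its underside
- holder: dark wooden block, fixed, 56 mm along its x, 200 mm along its y, 85 mm high, origin at the centre of its underside. Three upright square wells, 18 mm wide, 75 mm deep, in its top at y -65, 0 and +65 mm; in each hangs a tool by a collar that rests on the top; which tool is where varies
- pick_grip (a point): tea pick, 40 g, upright in the holder: plain square wooden handle 16 x 16 mm, 69 mm long, above a collar 24 x 24 x 6 mm; sides parallel to the holder's x and y; z runs from steel point to handle end. The point is on the axis in the handle, 50 mm above the holder's top, 25 mm below the handle's end
- pick_tip (a point): end of the tea pick's steel point, on its axis, 115 mm from pick_grip, axes as there; at the start 65 mm down in the well. Below the collar come a square plug (15 mm wide, 18 mm long) and a needle 5 mm thick
- clip_center (a point): bystander in the holder: wooden cup clip, two thin prongs spreading upwards in a V, 75 mm above the holder's top; the point is 40 mm above the holder's top
- scoop_center (a point): bystander in the holder: wooden tea scoop, a trough 30 mm wide that stands up 75 mm above the holder's top; the point is 40 mm above the holder's top
- cup0_center (a point): bystander: celadon cup, 66 mm wide, 42 mm high, behind the board or the holder; the point is its centre
- cup1_center (a point): bystander: celadon cup, 66 mm wide, 42 mm high, behind the board or the holder; the point is its centre
- teapot_center (a point): bystander: red clay teapot, body 108 mm wide, 165 mm from spout (+y) to handle (-y), 91 mm high, behind the tray; the point is 40 mm above its underside, on the body's axis
- pitcher_center (a point): bystander: frosted glass pitcher, 78 mm wide, handle to +y, 95 mm high, behind the tray; the point is half-way up on its axis
Mind the look-alikes: they are no part of the job. What is shaped like the part that bears disc1_center but green or pink is not meant.

How it is judged:
By the outcome, as a careful person would: the job done as asked, in the order asked, and still so for the second after the job is handed in, while the arm keeps its last pose, push and grip.
It also fails if it takes over 72 s, if anything falls off the work surface, if the arm or the gripper's body presses on something with over 40 N, if the wrist force passes 120 N, or if a joint passes its speed limit or range.

## Working session

There is one attempt and no reset: what is moved stays moved. The work goes in short steps, Python scripts to look and compute and a tool call to move; the robot and the scene stay as the last step left them, time stands still between calls to the robot, and variables do not carry over. Pictures are saved under pics/ and viewed, and the job is handed in when it is done.

Besides the shell and the picture viewer there is one more tool, called after "Request:" as a command line: name --argument value ..., lists and objects as JSON in quotes. drive_tool: Moves the arm, as the interface text tells. Its arguments: {"type":"object","properties":{"commands":{"type":"array","items":{"type":"object","properties":{"dp":{"type":"array","items":{"type":"number"}},"delta_rot":{"type":"array","items":{"type":"number"}},"grip":{"type":"number"}}}}},"required":["commands"]}

```bash
ls; mkdir -p pics
python3 - <<'E'
from rig import manip
import cv2,numpy as np
print(manip.observe())
for n in("side","top"):
    p,d=manip.grab_frame(n); cv2.imwrite(f"pics/{n}0.png",p[:,:,::-1]); np.save(f"{n}0.npy",d); print(n,manip.camera_params(n))
E
```

```text
pics
{'t': 0.0, 'joint_pos': array([-1.35252379e+00,  5.28445823e-01,  1.43391083e+00, -3.79781440e-05,
        1.18140234e+00, -1.78550620e-01]), 'dq': array([-4.24922625e-04, -6.64506945e-04, -1.04899680e-03,  2.03629270e-03,
       -5.60032803e-05,  1.26961985e-03]), 'effort': array([-1.01734436e-04, -4.40047181e+01, -1.76591009e+01,  6.30972558e-02,
        5.82060940e-02, -1.68246243e-04]), 'tcp_pos': array([ 241.38984794, -575.73900231,  238.58139144]), 'tcp_rot': array([-3.07783027e+00, -6.18842075e-01,  1.22649879e-04]), 'ft_force': array([ 0.16891795, -0.05909661,  0.5322097 ]), 'ft_torque': array([0.01937213, 0.05640893, 0.00071225]), 'gripper_width': 87.07766937576258}
side {'fx': 380.3317977286545, 'fy': 380.3317977286545, 'cx': 283.8223810202245, 'cy': 210.17625318325116, 'R': array([[-0.95276465, -0.30366338,  0.00529764],
       [-0.20025187,  0.61499848, -0.7626769 ],
       [ 0.228339  , -0.72771246, -0.64675798]]), 't': array([ 530.36802138,  178.79932374, 1012.39316325])}
top {'fx': 394.34286925090953, 'fy': 394.34286925090953, 'cx': 279.8288987687033, 'cy': 209.91741671291297, 'R': array([[ 0.01345421, -0.99990789,  0.00178889],
       [-0.97438234, -0.01351238, -0.2244916 ],
       [ 0.22449509,  0.0012773 , -0.97447438]]), 't': array([ 24.32132409, 580.60461776, 845.60494766])}
```

View pics/top0.png

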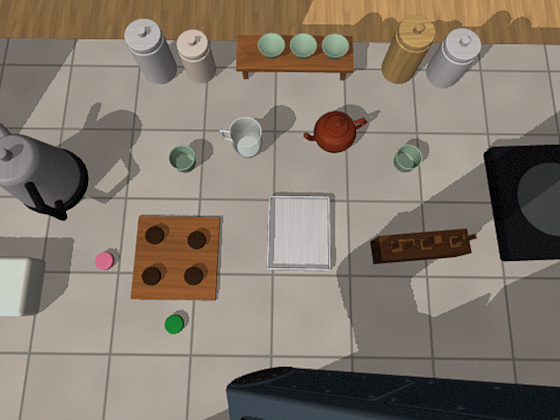

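View pics/side0.png

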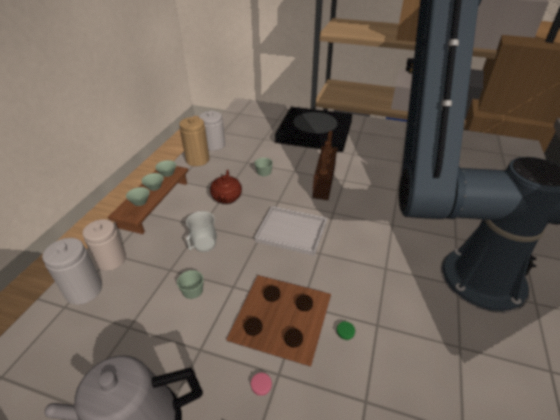

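Top view: four brown discs at (155,235), (197,240), (151,275) and (193,275) on the board. The pink (104,260) and green (174,323) look-alikes lie off the board and aren't meant. The tray is at (299,233) and the holder at (423,245). Next I'll enlarge the holder and board and measure.

```bash
cat > h.py <<'E'
import numpy as np,cv2
from rig import manip
def cloud(name,d):
    c=manip.camera_params(name); v,u=np.mgrid[0:d.shape[0],0:d.shape[1]]
    P=np.stack([(u-c['cx'])/c['fx']*d,(v-c['cy'])/c['fy']*d,d],-1)
    W=(P-c['t'])@c['R']; W[d==0]=np.nan
    return W
E
python3 - <<'E'
from h import *
p=cv2.imread("pics/top0.png");s=cv2.imread("pics/side0.png")
a=cv2.resize(p[215:275,360:490],(780,360),interpolation=cv2.INTER_CUBIC)
b=cv2.resize(s[120:210,295:360],None,fx=6,fy=6,interpolation=cv2.INTER_CUBIC)
cv2.imwrite("pics/hold_t.png",a);cv2.imwrite("pics/hold_s.png",b)
W=cloud("top",np.load("top0.npy"))
hsv=cv2.cvtColor(p,cv2.COLOR_BGR2HSV)
# discs
m=((W[...,2]>15)&(W[...,2]<30)).astype(np.uint8); m[:, :125]=0;m[:,230:]=0;m[:200]=0;m[310:]=0
n,l,st,ce=cv2.connectedComponentsWithStats(m)
for i in range(1,n):
    if st[i,4]>20:
        q=W[l==i]; c,r=cv2.minEnclosingCircle(q[:,:2].astype(np.float32)); print("disc",ce[i].round(1),st[i,4],q.mean(0).round(1),"circ",np.round(c,1),round(r,1))
def rect(u0,u1,v0,v1,z0,z1,nm):
    q=W[v0:v1,u0:u1].reshape(-1,3); q=q[(q[:,2]>z0)&(q[:,2]<z1)]
    r=cv2.minAreaRect(q[:,:2].astype(np.float32)); print(nm,len(q),np.round(r[0],1),np.round(r[1],1),round(r[2],1),np.median(q[:,2]).round(1))
rect(120,235,205,310,4,12,"board")
rect(260,340,185,280,13,24,"trayrim")
rect(260,340,185,280,1,8,"trayfloor")
rect(360,490,215,275,80,90,"holdertop")
m=(W[...,2]>100)&(W[...,2]<175); m[:,:360]=0;m[:,490:]=0;m[:215]=0;m[275:]=0
for lo in range(95,180,8):
    mm=(m&(W[...,2]>lo)&(W[...,2]<=lo+8)).astype(np.uint8)
    n,l,st,ce=cv2.connectedComponentsWithStats(mm)
    for i in range(1,n):
        if st[i,4]>4: q=W[l==i]; print(lo,ce[i].round(0),st[i,4],q.mean(0).round(1),np.ptp(q,axis=0).round(0))
E
```

```text
disc [153.7 234.4] 266 [526.1 332.9  22.2] circ [526.  333.6] 21.9
disc [195.7 239.2] 266 [515.8 231.9  22.3] circ [516.3 232.7] 21.8
disc [150.5 275.1] 284 [429.9 332.2  22.1] circ [430.3 332.8] 21.9
disc [192.6 275. ] 281 [431.4 234.   22.1] circ [431.7 234.9] 21.9
board 5788 [478.5 279.4] [250.  277.2] 0.8 8.4
trayrim 502 [539.1 -12.6] [150.  180.5] 89.5 17.8
trayfloor 4991 [543.4 -17.6] [233.6 197.8] 0.8 3.9
holdertop 1696 [ 503.6 -288.4] [ 56.6 202. ] 5.6 85.3
103 [424. 242.] 10 [ 504.  -281.2  107.5] [11.  2.  7.]
103 [457. 242.] 17 [ 505.2 -352.1  107.1] [ 9. 14.  7.]
103 [426. 246.] 5 [ 495.4 -285.4  105.1] [0. 8. 4.]
111 [455. 240.] 7 [ 508.6 -345.4  114.2] [10.  2.  7.]
111 [392. 246.] 7 [ 493.2 -209.   115.8] [11.  2.  5.]
111 [406. 245.] 8 [ 495.5 -237.7  115.7] [9. 1. 5.]
111 [426. 244.] 5 [ 497.4 -281.9  115.3] [4. 3. 8.]
119 [456. 239.] 9 [ 508.2 -344.4  123.4] [9. 3. 7.]
119 [428. 243.] 14 [ 500.3 -282.9  122.6] [13. 11.  7.]
119 [393. 245.] 7 [ 494.2 -209.4  122.3] [12.  3.  6.]
119 [407. 244.] 6 [ 495.3 -237.5  124.4] [10.  3.  6.]
127 [458. 238.] 5 [ 508.7 -343.2  
[... 768 characters left out ...]
.  5.]
143 [404. 241.] 7 [ 499.2 -225.   147.2] [ 1. 14.  7.]
143 [411. 244.] 9 [ 494.1 -238.3  147. ] [8. 4. 6.]
151 [462. 237.] 12 [ 507.5 -341.6  156.7] [8. 5. 6.]
151 [473. 236.] 13 [ 509.7 -364.   156. ] [9. 5. 6.]
151 [433. 238.] 7 [ 504.3 -281.9  155.8] [9. 4. 6.]
151 [398. 243.] 11 [ 494.7 -209.2  154.9] [14.  4.  7.]
151 [412. 241.] 10 [ 497.5 -237.8  155.8] [8. 5. 7.]
151 [434. 242.] 6 [ 496.3 -283.5  153.8] [4. 5. 7.]
159 [475. 235.] 9 [ 511.6 -365.2  161.3] [8. 6. 5.]
159 [437. 238.] 46 [ 503.5 -287.7  160.5] [14. 16.  3.]
159 [463. 236.] 7 [ 509.6 -340.7  161.2] [8. 5. 2.]
159 [404. 240.] 38 [ 499.  -221.   160.7] [15. 31.  5.]
159 [413. 243.] 6 [ 493.7 -239.5  160.5] [6. 3. 2.]
```

View pics/hold_t.png

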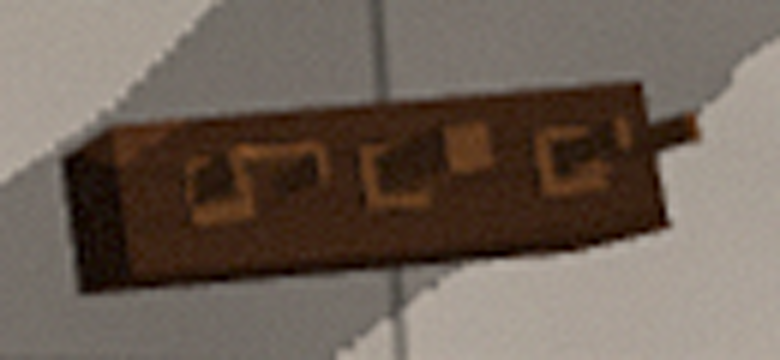

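View pics/hold_s.png

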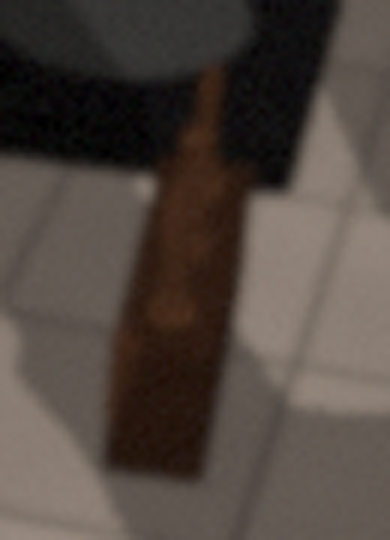

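Top crop: three tools stand in the holder.
- **Left, (404,241):** an open U-shaped trough 30 mm wide, so the scoop.
- **Middle, (437,238):** a solid 16 mm square, so the pick.
- **Right, (460–473,236):** two prongs spreading upwards in a V, so the clip.

The measured heights and sizes (disc top 22, rim 18, holder top 85, handle top 160) all match the description. I'll move the two discs nearest the tray, (516,233) and (432,235), starting with the first.

```bash
cat > go.py <<'E'
import sys,numpy as np
from scipy.spatial.transform import Rotation as R
from rig import manip
# go.py x y z jawyaw_deg [tilt_deg] : tool down, jaw yaw, tilt>0 => tool z leans to -x
def cmd(x,y,z,jaw,tilt=0):
    o=manip.observe(); R0=R.from_rotvec(o['tcp_rot'])
    j=np.radians(jaw); Y=np.array([np.cos(j),np.sin(j),0]); Z=np.array([0,0,-1.]); X=np.cross(Y,Z)
    Rt=R.from_euler('y',tilt,degrees=True)*R.from_matrix(np.stack([X,Y,Z],1))
    dp=R0.inv().apply(np.array([x,y,z])-o['tcp_pos'])/1000
    dr=(R0.inv()*Rt).as_rotvec(degrees=True)
    print("t",o['t'],"pos",o['tcp_pos'].round(1),"q",o['joint_pos'].round(2),"F",o['ft_force'].round(1),"w",round(o['gripper_width'],1))
    print("dp",dp.round(4).tolist(),"rot",dr.round(2).tolist(),"rows",max(np.linalg.norm(dp)/.0417,np.linalg.norm(dr)/7.16).round(1))
if __name__=="__main__": cmd(*map(float,sys.argv[1:]))
E
python3 go.py 516 232.5 110 -90
```

```text
t 0.1 pos [ 241.4 -575.8  238.7] q [-1.35  0.53  1.43 -0.    1.18 -0.18] F [-0.4  0.2  0.5] w 87.0
dp [0.5656, -0.6392, 0.1301] rot [-0.11, 0.0, 22.73] rows 20.7
```

Request:
drive_tool --commands '[{"dp": [0.566,-0.639,0.13],"delta_rot": [-0.1,0,22.7],"grip": 100},{"dp": [0.566,-0.639,0.13],"delta_rot": [-0.1,0,22.7],"grip": 100},{"dp": [0.566,-0.639,0.13],"delta_rot": [-0.1,0,22.7],"grip": 100},{"dp": [0.566,-0.639,0.13],"delta_rot": [-0.1,0,22.7],"grip": 100},{"dp": [0.566,-0.639,0.13],"delta_rot": [-0.1,0,22.7],"grip": 100},{"dp": [0.566,-0.639,0.13],"delta_rot": [-0.1,0,22.7],"grip": 100},{"dp": [0.566,-0.639,0.13],"delta_rot": [-0.1,0,22.7],"grip": 100},{"dp": [0.566,-0.639,0.13],"delta_rot": [-0.1,0,22.7],"grip": 100},{"dp": [0.566,-0.639,0.13],"delta_rot": [-0.1,0,22.7],"grip": 100},{"dp": [0.566,-0.639,0.13],"delta_rot": [-0.1,0,22.7],"grip": 100},{"dp": [0.566,-0.639,0.13],"delta_rot": [-0.1,0,22.7],"grip": 100},{"dp": [0.566,-0.639,0.13],"delta_rot": [-0.1,0,22.7],"grip": 100},{"dp": [0.566,-0.639,0.13],"delta_rot": [-0.1,0,22.7],"grip": 100},{"dp": [0.566,-0.639,0.13],"delta_rot": [-0.1,0,22.7],"grip": 100},{"dp": [0.566,-0.639,0.13],"delta_rot": [-0.1,0,22.7],"grip": 100},{"dp": [0.566,-0.639,0.13],"delta_rot": [-0.1,0,22.7],"grip": 100},{"dp": [0.566,-0.639,0.13],"delta_rot": [-0.1,0,22.7],"grip": 100},{"dp": [0.566,-0.639,0.13],"delta_rot": [-0.1,0,22.7],"grip": 100},{"dp": [0.566,-0.639,0.13],"delta_rot": [-0.1,0,22.7],"grip": 100},{"dp": [0.566,-0.639,0.13],"delta_rot": [-0.1,0,22.7],"grip": 100}]'

```text
t: 1.77
tcp_pos: [506.6, 205.9, 114.1]
tcp_rot: [3.142, 0.002, -0.001]
ft_force: [1.2, -0.3, 0.8]
gripper_width: 86.8
```

```bash
python3 go.py 516 232.5 110 -90;python3 go.py 516 232.5 28.5 -90
```

```text
t 1.7667 pos [506.6 205.9 114.1] q [0.18 0.61 1.74 0.   0.8  1.75] F [ 1.2 -0.3  0.8] w 86.8
dp [0.0094, -0.0265, 0.0041] rot [0.0, 0.05, 0.07] rows 0.7
t 1.7667 pos [506.6 205.9 114.1] q [0.18 0.61 1.74 0.   0.8  1.75] F [ 1.2 -0.3  0.8] w 86.8
dp [0.0095, -0.0265, 0.0856] rot [0.0, 0.05, 0.07] rows 2.2
```

Request:
drive_tool --commands '[{"dp": [0.0095,-0.0265,0.02],"delta_rot": [0,0,0],"grip": 100},{"dp": [0.0095,-0.0265,0.045],"delta_rot": [0,0,0],"grip": 100},{"dp": [0.0095,-0.0265,0.06],"delta_rot": [0,0,0],"grip": 100},{"dp": [0.0095,-0.0265,0.07],"delta_rot": [0,0,0],"grip": 100},{"dp": [0.0095,-0.0265,0.08],"delta_rot": [0,0,0],"grip": 100},{"dp": [0.0095,-0.0265,0.0855],"delta_rot": [0,0,0],"grip": 100},{"dp": [0.0095,-0.0265,0.0855],"delta_rot": [0,0,0],"grip": 100},{"dp": [0.0095,-0.0265,0.0855],"delta_rot": [0,0,0],"grip": 80},{"dp": [0.0095,-0.0265,0.0855],"delta_rot": [0,0,0],"grip": 60},{"dp": [0.0095,-0.0265,0.0855],"delta_rot": [0,0,0],"grip": 40},{"dp": [0.0095,-0.0265,0.0855],"delta_rot": [0,0,0],"grip": 20},{"dp": [0.0095,-0.0265,0.0855],"delta_rot": [0,0,0],"grip": 0},{"dp": [0.0095,-0.0265,0.0855],"delta_rot": [0,0,0],"grip": 0},{"dp": [0.0095,-0.0265,0.0855],"delta_rot": [0,0,0],"grip": 0},{"dp": [0.0095,-0.0265,0.0855],"delta_rot": [0,0,0],"grip": 0},{"dp": [0.0095,-0.0265,0.0855],"delta_rot": [0,0,0],"grip": 0}]'

```text
t: 3.1
tcp_pos: [516.1, 232.4, 28.7]
tcp_rot: [3.142, 0.002, -0.001]
ft_force: [0.0, 0.1, 1.4]
gripper_width: 42.7
```

```bash
python3 go.py 516 232.5 95 -90;python3 go.py 592 -13 70 -90
```

```text
t 3.1 pos [516.1 232.4  28.7] q [0.23 0.77 1.72 0.   0.65 1.8 ] F [0.  0.1 1.4] w 42.7
dp [-0.0001, -0.0, -0.0663] rot [0.0, 0.04, 0.07] rows 1.6
t 3.1 pos [516.1 232.4  28.7] q [0.23 0.77 1.72 0.   0.65 1.8 ] F [0.  0.1 1.4] w 42.7
dp [0.0756, 0.2455, -0.0414] rot [0.0, 0.04, 0.07] rows 6.2
```

Request:
drive_tool --commands '[{"dp": [0,0,-0.02],"delta_rot": [0,0,0],"grip": 0},{"dp": [0,0,-0.045],"delta_rot": [0,0,0],"grip": 0},{"dp": [0.01,0.025,-0.05],"delta_rot": [0,0,0],"grip": 0},{"dp": [0.02,0.06,-0.05],"delta_rot": [0,0,0],"grip": 0},{"dp": [0.03,0.09,-0.05],"delta_rot": [0,0,0],"grip": 0},{"dp": [0.04,0.125,-0.05],"delta_rot": [0,0,0],"grip": 0},{"dp": [0.05,0.16,-0.05],"delta_rot": [0,0,0],"grip": 0},{"dp": [0.06,0.19,-0.05],"delta_rot": [0,0,0],"grip": 0},{"dp": [0.07,0.22,-0.05],"delta_rot": [0,0,0],"grip": 0},{"dp": [0.0755,0.2455,-0.045],"delta_rot": [0,0,0],"grip": 0},{"dp": [0.0755,0.2455,-0.04],"delta_rot": [0,0,0],"grip": 0},{"dp": [0.0755,0.2455,-0.04],"delta_rot": [0,0,0],"grip": 0}]'

```text
t: 4.1
tcp_pos: [591.4, -14.4, 67.6]
tcp_rot: [-3.141, 0.003, 0.004]
ft_force: [-0.2, 1.3, -0.6]
gripper_width: 43.0
```

```bash
python3 go.py 592 -13 25 -90
python3 - <<'E'
from h import *
p,d=manip.grab_frame("top");cv2.imwrite("pics/c1.png",cv2.resize(p[170:310,110:360,::-1],None,fx=3,fy=3))
E
```

```text
t 4.1 pos [591.4 -14.4  67.6] q [-0.21  0.72  1.64 -0.    0.78  1.36] F [-0.2  1.3 -0.6] w 43.0
dp [0.0007, -0.0014, 0.0426] rot [-0.03, 0.14, -0.11] rows 1.0
```

View pics/c1.png

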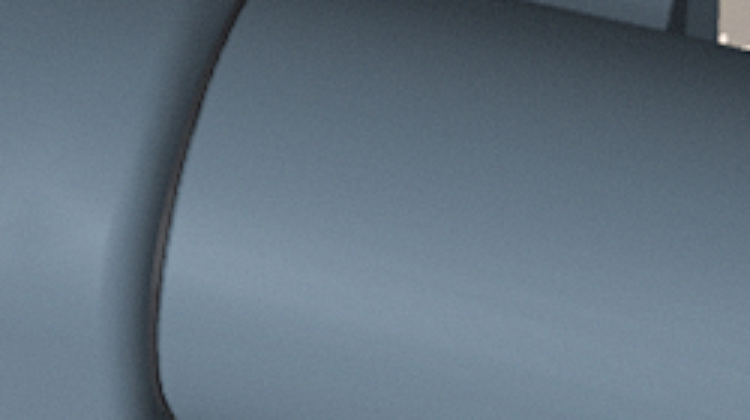

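The arm blocks the top view, but the width of 43 mm shows the disc is held. I'll lower it, release, and rise.

Request:
drive_tool --commands '[{"dp": [0.0005,-0.001,0.015],"delta_rot": [0,0,0],"grip": 0},{"dp": [0.0005,-0.001,0.03],"delta_rot": [0,0,0],"grip": 0},{"dp": [0.0005,-0.001,0.037],"delta_rot": [0,0,0],"grip": 0},{"dp": [0.0005,-0.001,0.0405],"delta_rot": [0,0,0],"grip": 0},{"dp": [0.0005,-0.001,0.0425],"delta_rot": [0,0,0],"grip": 0},{"dp": [0.0005,-0.001,0.0425],"delta_rot": [0,0,0],"grip": 0},{"dp": [0.0005,-0.001,0.0425],"delta_rot": [0,0,0],"grip": 60},{"dp": [0.0005,-0.001,0.0425],"delta_rot": [0,0,0],"grip": 80},{"dp": [0.0005,-0.001,0.0425],"delta_rot": [0,0,0],"grip": 80},{"dp": [0.0005,-0.001,0.0425],"delta_rot": [0,0,0],"grip": 80},{"dp": [0.0005,-0.001,0.02],"delta_rot": [0,0,0],"grip": 80},{"dp": [0.0005,-0.001,-0.015],"delta_rot": [0,0,0],"grip": 80},{"dp": [0.0005,-0.001,-0.035],"delta_rot": [0,0,0],"grip": 80}]'

```text
t: 5.23
tcp_pos: [592.3, -12.3, 105.1]
tcp_rot: [-3.141, 0.001, 0.002]
ft_force: [1.0, -0.3, -0.0]
gripper_width: 68.8
```

```bash
python3 go.py 432 234.5 85 -90
```

```text
t 5.2333 pos [592.3 -12.3 105.1] q [-0.21  0.66  1.62  0.    0.85  1.36] F [ 1.  -0.3 -0. ] w 68.8
dp [-0.1604, -0.2468, 0.0204] rot [-0.02, 0.06, -0.02] rows 7.1
```

Request:
drive_tool --commands '[{"dp": [-0.022,-0.034,0],"delta_rot": [0,0,0],"grip": 100},{"dp": [-0.044,-0.068,0],"delta_rot": [0,0,0],"grip": 100},{"dp": [-0.066,-0.102,0.01],"delta_rot": [0,0,0],"grip": 100},{"dp": [-0.088,-0.136,0.02],"delta_rot": [0,0,0],"grip": 100},{"dp": [-0.11,-0.17,0.02],"delta_rot": [0,0,0],"grip": 100},{"dp": [-0.132,-0.204,0.02],"delta_rot": [0,0,0],"grip": 100},{"dp": [-0.15,-0.232,0.02],"delta_rot": [0,0,0],"grip": 100},{"dp": [-0.1605,-0.247,0.02],"delta_rot": [0,0,0],"grip": 100},{"dp": [-0.1605,-0.247,0.03],"delta_rot": [0,0,0],"grip": 100},{"dp": [-0.1605,-0.247,0.04],"delta_rot": [0,0,0],"grip": 100}]'

```text
t: 6.07
tcp_pos: [432.1, 235.7, 65.6]
tcp_rot: [-3.141, -0.004, -0.002]
ft_force: [0.3, 0.2, 0.5]
gripper_width: 86.6
```

```bash
python3 go.py 432 234.5 28.5 -90
```

```text
t 6.0667 pos [432.1 235.7  65.6] q [0.27 0.65 1.9  0.   0.59 1.84] F [0.3 0.2 0.5] w 86.6
dp [-0.0002, 0.0012, 0.0371] rot [-0.05, -0.09, 0.13] rows 0.9
```

Request:
drive_tool --commands '[{"dp": [0,0.001,0.012],"delta_rot": [0,0,0],"grip": 100},{"dp": [0,0.001,0.024],"delta_rot": [0,0,0],"grip": 100},{"dp": [0,0.001,0.033],"delta_rot": [0,0,0],"grip": 100},{"dp": [0,0.001,0.037],"delta_rot": [0,0,0],"grip": 100},{"dp": [0,0.001,0.037],"delta_rot": [0,0,0],"grip": 100},{"dp": [0,0.001,0.037],"delta_rot": [0,0,0],"grip": 80},{"dp": [0,0.001,0.037],"delta_rot": [0,0,0],"grip": 60},{"dp": [0,0.001,0.037],"delta_rot": [0,0,0],"grip": 40},{"dp": [0,0.001,0.037],"delta_rot": [0,0,0],"grip": 20},{"dp": [0,0.001,0.037],"delta_rot": [0,0,0],"grip": 0},{"dp": [0,0.001,0.037],"delta_rot": [0,0,0],"grip": 0},{"dp": [0,0.001,0.037],"delta_rot": [0,0,0],"grip": 0},{"dp": [0,0.001,0.037],"delta_rot": [0,0,0],"grip": 0},{"dp": [0,0.001,0.02],"delta_rot": [0,0,0],"grip": 0},{"dp": [0,0.001,-0.005],"delta_rot": [0,0,0],"grip": 0},{"dp": [0,0.001,-0.02],"delta_rot": [0,0,0],"grip": 0}]'

```text
t: 7.4
tcp_pos: [432.2, 234.7, 86.7]
tcp_rot: [-3.141, -0.004, -0.003]
ft_force: [-0.9, 0.3, 0.0]
gripper_width: 43.0
```

```bash
python3 go.py 536 -13 70 -90
```

```text
t 7.4 pos [432.2 234.7  86.7] q [0.27 0.61 1.89 0.   0.64 1.84] F [-0.9  0.3  0. ] w 43.0
dp [0.1031, 0.248, 0.0167] rot [-0.06, -0.11, 0.14] rows 6.5
```

Request:
drive_tool --commands '[{"dp": [0.014,0.033,0],"delta_rot": [0,0,0],"grip": 0},{"dp": [0.028,0.066,0],"delta_rot": [0,0,0],"grip": 0},{"dp": [0.042,0.1,0],"delta_rot": [0,0,0],"grip": 0},{"dp": [0.056,0.134,0],"delta_rot": [0,0,0],"grip": 0},{"dp": [0.07,0.168,0],"delta_rot": [0,0,0],"grip": 0},{"dp": [0.084,0.202,0],"delta_rot": [0,0,0],"grip": 0},{"dp": [0.096,0.232,0],"delta_rot": [0,0,0],"grip": 0},{"dp": [0.103,0.248,0],"delta_rot": [0,-0.1,0.1],"grip": 0},{"dp": [0.103,0.248,0.01],"delta_rot": [0,-0.1,0.1],"grip": 0},{"dp": [0.103,0.248,0.02],"delta_rot": [0,-0.1,0.1],"grip": 0},{"dp": [0.103,0.248,0.02],"delta_rot": [0,-0.1,0.1],"grip": 0}]'

```text
t: 8.32
tcp_pos: [533.2, -11.9, 64.4]
tcp_rot: [-3.139, -0.001, 0.009]
ft_force: [0.1, 0.2, -0.7]
gripper_width: 42.7
```

```bash
python3 go.py 536 -13 25 -90
```

```text
t 8.3167 pos [533.2 -11.9  64.4] q [-0.23  0.68  1.79  0.    0.67  1.34] F [ 0.1  0.2 -0.7] w 42.7
dp [0.003, 0.0012, 0.0394] rot [-0.15, 0.33, 0.04] rows 0.9
```

Request:
drive_tool --commands '[{"dp": [0.003,0.001,0.013],"delta_rot": [-0.1,0.3,0],"grip": 0},{"dp": [0.003,0.001,0.026],"delta_rot": [-0.1,0.3,0],"grip": 0},{"dp": [0.003,0.001,0.034],"delta_rot": [-0.1,0.3,0],"grip": 0},{"dp": [0.003,0.001,0.037],"delta_rot": [-0.1,0.3,0],"grip": 0},{"dp": [0.003,0.001,0.0395],"delta_rot": [-0.1,0.3,0],"grip": 0},{"dp": [0.003,0.001,0.0395],"delta_rot": [-0.1,0.3,0],"grip": 0},{"dp": [0.003,0.001,0.0395],"delta_rot": [-0.1,0.3,0],"grip": 60},{"dp": [0.003,0.001,0.0395],"delta_rot": [-0.1,0.3,0],"grip": 80},{"dp": [0.003,0.001,0.0395],"delta_rot": [-0.1,0.3,0],"grip": 80},{"dp": [0.003,0.001,0.0395],"delta_rot": [-0.1,0.3,0],"grip": 80},{"dp": [0.003,0.001,0.015],"delta_rot": [0,0,0],"grip": 80},{"dp": [0.003,0.001,-0.02],"delta_rot": [0,0,0],"grip": 80},{"dp": [0.003,0.001,-0.06],"delta_rot": [0,0,0],"grip": 80},{"dp": [0.003,0.001,-0.1],"delta_rot": [0,0,0],"grip": 80},{"dp": [0.003,0.001,-0.14],"delta_rot": [0,0,0],"grip": 80}]'

```text
t: 9.57
tcp_pos: [536.4, -13.2, 206.2]
tcp_rot: [-3.139, -0.001, 0.01]
ft_force: [0.5, -0.0, -0.2]
gripper_width: 69.7
```

```bash
python3 go.py 503.5 -288.2 215 5.6;python3 go.py 503.5 -288.2 215 -174.4
```

```text
t 9.5667 pos [536.4 -13.2 206.2] q [-0.23  0.46  1.69  0.    1.01  1.34] F [ 0.5 -0.  -0.2] w 69.7
dp [-0.0331, 0.2749, -0.0094] rot [-0.43, 0.14, -95.57] rows 13.3
t 9.5667 pos [536.4 -13.2 206.2] q [-0.23  0.46  1.69  0.    1.01  1.34] F [ 0.5 -0.  -0.2] w 69.7
dp [-0.0331, 0.2749, -0.0094] rot [0.14, 0.42, 84.43] rows 11.8
```

Request:
drive_tool --commands '[{"dp": [-0.002,0.02,-0.01],"delta_rot": [0,0,-7],"grip": 80},{"dp": [-0.005,0.045,-0.01],"delta_rot": [0,0,-14],"grip": 80},{"dp": [-0.008,0.07,-0.01],"delta_rot": [0,0,-21],"grip": 80},{"dp": [-0.011,0.095,-0.01],"delta_rot": [0,0,-28],"grip": 80},{"dp": [-0.014,0.12,-0.01],"delta_rot": [0,0,-35],"grip": 80},{"dp": [-0.017,0.145,-0.01],"delta_rot": [0,0,-42],"grip": 80},{"dp": [-0.02,0.17,-0.01],"delta_rot": [0,0,-49],"grip": 80},{"dp": [-0.023,0.195,-0.01],"delta_rot": [0,0,-56],"grip": 80},{"dp": [-0.026,0.22,-0.01],"delta_rot": [0,0,-63],"grip": 80},{"dp": [-0.029,0.24,-0.01],"delta_rot": [0,0,-70],"grip": 80},{"dp": [-0.031,0.255,-0.01],"delta_rot": [0,0,-77],"grip": 80},{"dp": [-0.033,0.268,-0.01],"delta_rot": [-0.2,0.1,-84],"grip": 70},{"dp": [-0.033,0.275,-0.01],"delta_rot": [-0.4,0.1,-91],"grip": 70},{"dp": [-0.033,0.275,-0.01],"delta_rot": [-0.4,0.1,-95.6],"grip": 70},{"dp": [-0.033,0.275,-0.01],"delta_rot": [-0.4,0.1,-95.6],"grip": 70},{"dp": [-0.033,0.275,-0.01],"delta_rot": [-0.4,0.1,-95.6],"grip": 70}]'

```text
t: 10.9
tcp_pos: [503.3, -288.2, 215.5]
tcp_rot: [-2.112, -2.324, 0.001]
ft_force: [-0.1, -0.4, 0.3]
gripper_width: 61.1
```

```bash
python3 - <<'E'
from h import *
p,d=manip.grab_frame("top");cv2.imwrite("pics/t2.png",p[:,:,::-1])
s,ds=manip.grab_frame("side");cv2.imwrite("pics/s2.png",s[:,:,::-1])
W=cloud("top",d)
m=((W[...,2]>13)&(W[...,2]<26)).astype(np.uint8); m[:, :125]=0;m[:,340:]=0;m[:190]=0;m[310:]=0
n,l,st,ce=cv2.connectedComponentsWithStats(m)
for i in range(1,n):
    if st[i,4]>20:
        q=W[l==i]; c,r=cv2.minEnclosingCircle(q[:,:2].astype(np.float32)); print(ce[i].round(1),st[i,4],q.mean(0).round(1),"circ",np.round(c,1),round(r,1),"z",np.percentile(q[:,2],[5,95]).round(1))
E
python3 go.py 503.5 -288.2 133 5.6
```

```text
[293.9 225.3] 410 [554.7  -2.4  18. ] circ [539.2 -12.5] 115.1 z [14.9 20.6]
[297.5 210.1] 243 [591.5 -10.9  18.2] circ [592.2 -11. ] 21.9 z [15.3 21. ]
[297.6 232.9] 251 [535.2 -11.1  18. ] circ [535.6 -11.1] 21.7 z [15.5 20.5]
[153.8 234.4] 266 [526.1 332.8  22.1] circ [526.4 334. ] 21.6 z [18.4 24.7]
[150.5 275.1] 282 [429.9 332.2  22. ] circ [430.2 333.2] 22.1 z [17.6 25.2]
t 11.0 pos [ 503.5 -287.9  215.6] q [-0.71  0.5   1.57 -0.    1.07 -0.81] F [ 0.9  0.2 -0.4] w 61.0
dp [-0.0003, 0.0, 0.0826] rot [-0.05, -0.0, -0.06] rows 2.0
```

View pics/t2.png

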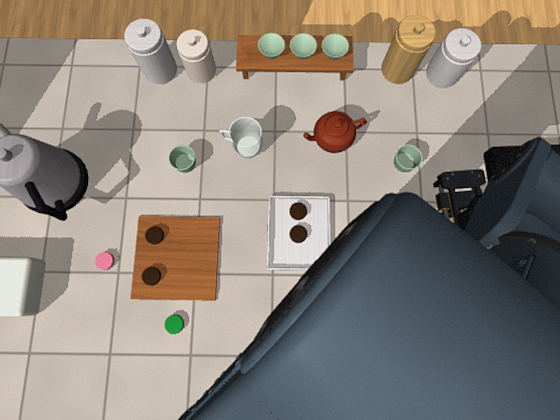

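View pics/s2.png

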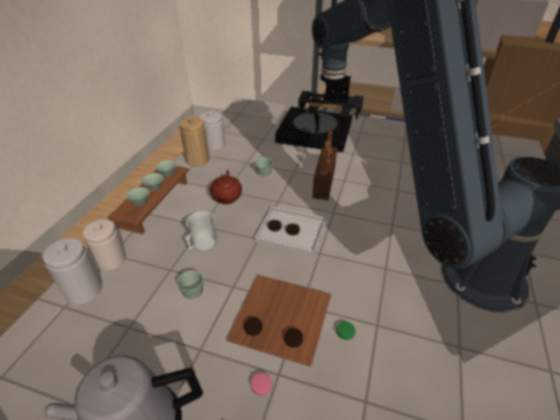

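Top view: both discs lie flat in the tray, with their tops at 18 mm, centred at (592,-11) and (536,-11). The other two haven't moved. The camera reads y about 1.7 mm higher than the TCP, so I'll take the pick at y ≈ -289.7. Descending onto it now.

Request:
drive_tool --commands '[{"dp": [0.0,0.002,0.02],"delta_rot": [0,0,0],"grip": 70},{"dp": [0.0,0.002,0.035],"delta_rot": [0,0,0],"grip": 70},{"dp": [0.0,0.002,0.05],"delta_rot": [0,0,0],"grip": 70},{"dp": [0.0,0.002,0.063],"delta_rot": [0,0,0],"grip": 70},{"dp": [0.0,0.002,0.075],"delta_rot": [0,0,0],"grip": 70},{"dp": [0.0,0.002,0.0825],"delta_rot": [0,0,0],"grip": 70},{"dp": [0.0,0.002,0.0825],"delta_rot": [0,0,0],"grip": 70}]'

```text
t: 11.58
tcp_pos: [504.6, -286.7, 131.5]
tcp_rot: [-2.109, -2.323, 0.001]
ft_force: [-0.9, -0.1, -0.1]
gripper_width: 61.1
```

```bash
python3 - <<'E'
from h import *
s,ds=manip.grab_frame("side");cv2.imwrite("pics/s3.png",cv2.resize(s[70:220,270:390,::-1],None,fx=5,fy=4,interpolation=cv2.INTER_CUBIC))
t,_=manip.grab_frame("top");cv2.imwrite("pics/t3.png",cv2.resize(t[150:290,340:540,::-1],None,fx=4,fy=4,interpolation=cv2.INTER_CUBIC))
E
python3 go.py 503.5 -289.7 133 5.6
```

```text
t 11.6833 pos [ 505.6 -287.6  133.2] q [-0.71  0.61  1.64 -0.    0.89 -0.81] F [ 0.2 -0.2 -0.1] w 60.9
dp [-0.0019, -0.0023, 0.0002] rot [-0.05, -0.01, -0.06] rows 0.1
```

View pics/s3.png

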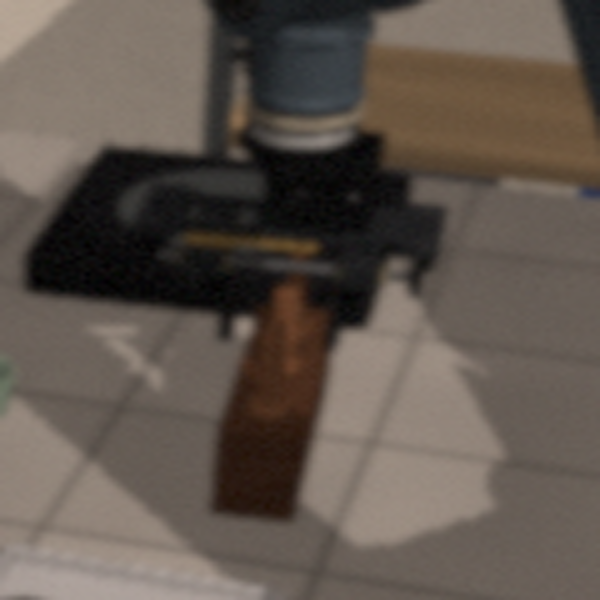

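View pics/t3.png

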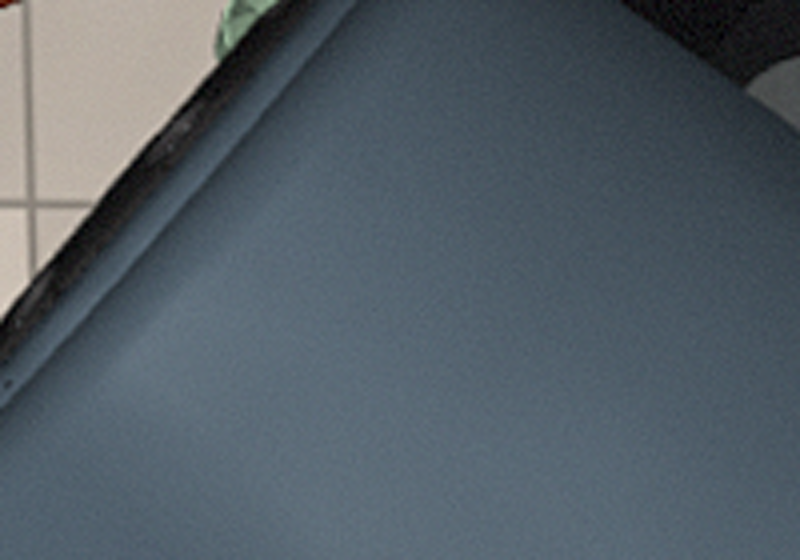

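Side view: the gripper straddles the middle tool and touches nothing. My small correction went along the wrong tool axis, so I'll fix that and then close.

Request:
drive_tool --commands '[{"dp": [-0.002,-0.002,0],"delta_rot": [0,0,0],"grip": 70},{"dp": [-0.002,-0.002,0],"delta_rot": [0,0,0],"grip": 70},{"dp": [-0.002,-0.002,0],"delta_rot": [0,0,0],"grip": 50},{"dp": [-0.002,-0.002,0],"delta_rot": [0,0,0],"grip": 40},{"dp": [-0.002,-0.002,0],"delta_rot": [0,0,0],"grip": 32},{"dp": [-0.002,-0.002,0],"delta_rot": [0,0,0],"grip": 26},{"dp": [-0.002,-0.002,0],"delta_rot": [0,0,0],"grip": 20},{"dp": [-0.002,-0.002,0],"delta_rot": [0,0,0],"grip": 14},{"dp": [-0.002,-0.002,0],"delta_rot": [0,0,0],"grip": 5},{"dp": [-0.002,-0.002,0],"delta_rot": [0,0,0],"grip": 0},{"dp": [-0.002,-0.002,0],"delta_rot": [0,0,0],"grip": 0},{"dp": [-0.002,-0.002,0],"delta_rot": [0,0,0],"grip": 0},{"dp": [-0.002,-0.002,0],"delta_rot": [0,0,0],"grip": 0}]'

```text
t: 12.77
tcp_pos: [503.6, -289.7, 133.1]
tcp_rot: [-2.111, -2.325, 0.001]
ft_force: [-0.7, -1.0, 0.6]
gripper_width: 15.3
```

```bash
python3 go.py 503.7 -289.7 240 5.6; python3 -c "
from rig import manip;o=manip.observe();print(o['ft_force'],o['ft_torque'])"
```

```text
t 12.7667 pos [ 503.6 -289.7  133.1] q [-0.71  0.61  1.64 -0.    0.89 -0.81] F [-0.7 -1.   0.6] w 15.3
dp [0.0, -0.0, -0.1069] rot [-0.08, -0.02, -0.05] rows 2.6
[-0.67446621 -1.03989162  0.60609104] [0.01079175 0.08231935 0.04148482]
```

Gripped at 15.3 mm, with side forces around 1 N. I'll lift straight up and slowly.

Request:
drive_tool --commands '[{"dp": [0,0,-0.004],"delta_rot": [0,0,0],"grip": 0},{"dp": [0,0,-0.009],"delta_rot": [0,0,0],"grip": 0},{"dp": [0,0,-0.015],"delta_rot": [0,0,0],"grip": 0},{"dp": [0,0,-0.022],"delta_rot": [0,0,0],"grip": 0},{"dp": [0,0,-0.03],"delta_rot": [0,0,0],"grip": 0},{"dp": [0,0,-0.04],"delta_rot": [0,0,0],"grip": 0},{"dp": [0,0,-0.05],"delta_rot": [0,0,0],"grip": 0},{"dp": [0,0,-0.06],"delta_rot": [0,0,0],"grip": 0},{"dp": [0,0,-0.07],"delta_rot": [0,0,0],"grip": 0},{"dp": [0,0,-0.08],"delta_rot": [0,0,0],"grip": 0},{"dp": [0,0,-0.095],"delta_rot": [0,0,0],"grip": 0},{"dp": [0,0,-0.11],"delta_rot": [0,0,0],"grip": 0},{"dp": [0,0,-0.13],"delta_rot": [0,0,0],"grip": 0},{"dp": [0,0,-0.15],"delta_rot": [0,0,0],"grip": 0},{"dp": [0,0,-0.165],"delta_rot": [0,0,0],"grip": 0},{"dp": [0,0,-0.17],"delta_rot": [0,0,0],"grip": 0}]'

```text
t: 14.1
tcp_pos: [504.8, -290.6, 306.6]
tcp_rot: [2.108, 2.323, -0.001]
ft_force: [0.4, -0.1, -0.3]
gripper_width: 15.9
```

```bash
python3 - <<'E'
from h import *
s,ds=manip.grab_frame("side");cv2.imwrite("pics/s4.png",cv2.resize(s[20:220,250:400,::-1],None,fx=4,fy=3,interpolation=cv2.INTER_CUBIC))
E
python3 go.py 540 -13 300 -90;python3 go.py 503.7 -289.7 303 -90
```

```text
t 14.15 pos [ 504.7 -290.5  306.2] q [-0.71  0.4   1.46 -0.    1.28 -0.81] F [ 0.6 -0.2 -0.3] w 15.9
dp [0.2728, 0.0619, 0.0054] rot [0.26, 0.04, 95.55] rows 13.3
t 14.15 pos [ 504.7 -290.5  306.2] q [-0.71  0.4   1.46 -0.    1.28 -0.81] F [ 0.6 -0.2 -0.3] w 15.9
dp [0.0009, -0.001, 0.0032] rot [0.26, 0.04, 95.55] rows 13.3
```

View pics/s4.png

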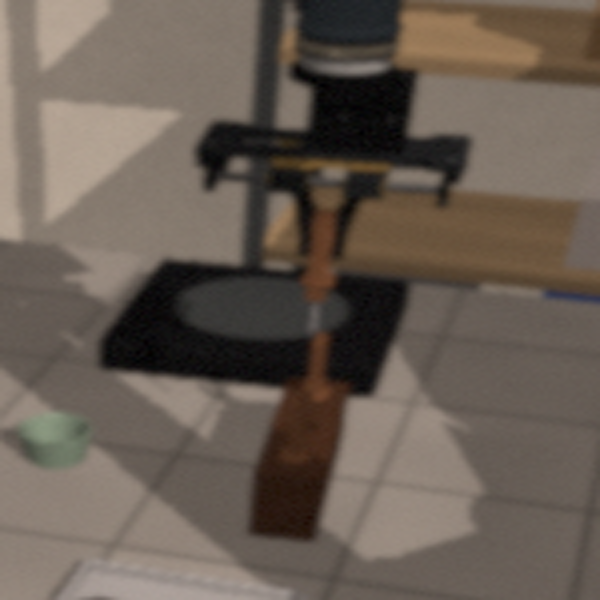

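The side view shows the pick drawn out, upright in the jaws with the steel needle visible. I'll carry it over the tray and turn the jaws across.

Request:
drive_tool --commands '[{"dp": [0.01,0.003,0],"delta_rot": [0,0,4],"grip": 0},{"dp": [0.025,0.006,0],"delta_rot": [0,0,9],"grip": 0},{"dp": [0.042,0.01,0],"delta_rot": [0,0,15],"grip": 0},{"dp": [0.06,0.014,0],"delta_rot": [0,0,21],"grip": 0},{"dp": [0.078,0.018,0],"delta_rot": [0,0,27],"grip": 0},{"dp": [0.096,0.022,0],"delta_rot": [0,0,33],"grip": 0},{"dp": [0.114,0.026,0],"delta_rot": [0,0,39],"grip": 0},{"dp": [0.132,0.03,0],"delta_rot": [0,0,45],"grip": 0},{"dp": [0.15,0.034,0],"delta_rot": [0,0,51],"grip": 0},{"dp": [0.168,0.038,0],"delta_rot": [0,0,57],"grip": 0},{"dp": [0.186,0.042,0],"delta_rot": [0,0,63],"grip": 0},{"dp": [0.204,0.046,0],"delta_rot": [0,0,69],"grip": 0},{"dp": [0.222,0.05,0],"delta_rot": [0,0,75],"grip": 0},{"dp": [0.238,0.054,0],"delta_rot": [0,0,81],"grip": 0},{"dp": [0.252,0.057,0.002],"delta_rot": [0,0,86],"grip": 0},{"dp": [0.262,0.06,0.004],"delta_rot": [0.1,0,90],"grip": 0},{"dp": [0.27,0.062,0.005],"delta_rot": [0.2,0,94],"grip": 0},{"dp": [0.273,0.062,0.005],"delta_rot": [0.3,0,95.5],"grip": 0},{"dp": [0.273,0.062,0.005],"delta_rot": [0.3,0,95.5],"grip": 0}]'

```text
t: 15.73
tcp_pos: [539.2, -11.8, 299.3]
tcp_rot: [-3.141, -0.003, 0.005]
ft_force: [-0.1, -0.5, -0.8]
gripper_width: 15.3
```

```bash
for t in 22 45; do python3 go.py 561 -13 240 -90 $t; done; python3 go.py 561 -13 114 -90 45
```

```text
t 15.7333 pos [539.2 -11.8 299.3] q [-0.23  0.34  1.57 -0.    1.23  1.34] F [-0.1 -0.5 -0.8] w 15.3
dp [0.022, 0.0013, 0.0593] rot [-0.02, -21.81, 0.11] rows 3.0
t 15.7333 pos [539.2 -11.8 299.3] q [-0.23  0.34  1.57 -0.    1.23  1.34] F [-0.1 -0.5 -0.8] w 15.3
dp [0.022, 0.0013, 0.0593] rot [0.0, -44.81, 0.11] rows 6.3
t 15.7333 pos [539.2 -11.8 299.3] q [-0.23  0.34  1.57 -0.    1.23  1.34] F [-0.1 -0.5 -0.8] w 15.3
dp [0.0224, 0.0014, 0.1853] rot [0.0, -44.81, 0.11] rows 6.3
```

Request:
drive_tool --commands '[{"dp": [0.002,0.001,0.005],"delta_rot": [0,-3,0],"grip": 0},{"dp": [0.004,0.001,0.01],"delta_rot": [0,-7,0],"grip": 0},{"dp": [0.007,0.001,0.016],"delta_rot": [0,-11,0],"grip": 0},{"dp": [0.01,0.001,0.024],"delta_rot": [0,-16,0],"grip": 0},{"dp": [0.013,0.001,0.032],"delta_rot": [0,-21,0],"grip": 0},{"dp": [0.016,0.001,0.04],"delta_rot": [0,-26,0],"grip": 0},{"dp": [0.018,0.001,0.047],"delta_rot": [0,-31,0],"grip": 0},{"dp": [0.02,0.001,0.053],"delta_rot": [0,-36,0],"grip": 0},{"dp": [0.022,0.001,0.057],"delta_rot": [0,-40,0],"grip": 0},{"dp": [0.022,0.001,0.059],"delta_rot": [0,-43,0],"grip": 0},{"dp": [0.022,0.001,0.059],"delta_rot": [0,-44.8,0.1],"grip": 0},{"dp": [0.022,0.001,0.059],"delta_rot": [0,-44.8,0.1],"grip": 0},{"dp": [0.022,0.001,0.059],"delta_rot": [0,-44.8,0.1],"grip": 0}]'

```text
t: 16.82
tcp_pos: [560.9, -13.0, 239.0]
tcp_rot: [-2.901, -0.001, 1.203]
ft_force: [-0.6, -0.0, -0.7]
gripper_width: 15.6
```

```bash
python3 - <<'E'
from h import *
s,ds=manip.grab_frame("side");cv2.imwrite("pics/s5.png",cv2.resize(s[80:280,180:380,::-1],None,fx=4,fy=3,interpolation=cv2.INTER_CUBIC))
np.save("s5.npy",ds)
E
python3 go.py 561 -13 114 -90 45
```

```text
t 16.8667 pos [560.9 -13.  239.8] q [-0.16  0.81  1.1  -0.13  2.01  1.4 ] F [-0.3 -0.5 -0.1] w 16.1
dp [0.089, 0.0001, 0.0889] rot [-0.01, -0.0, 0.02] rows 3.0
```

View pics/s5.png

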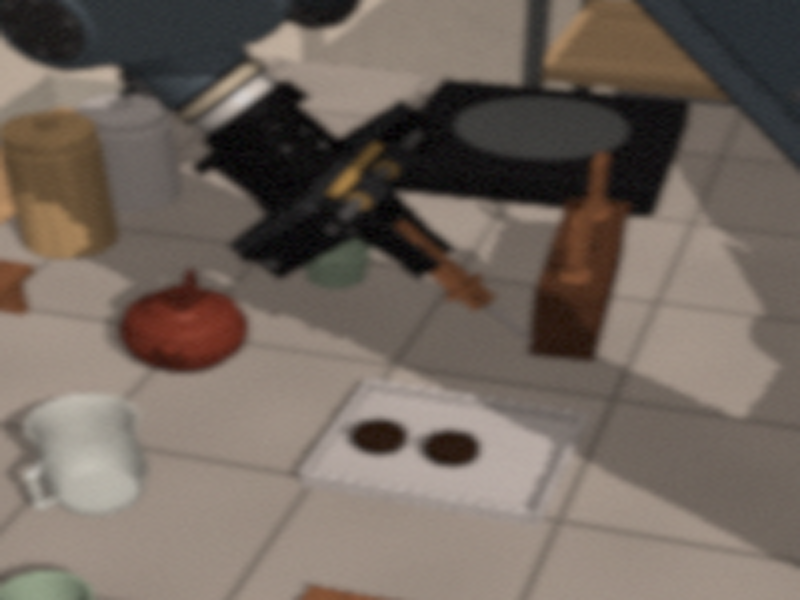

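Side view: the pick slants at about 45° with its point towards the robot, well clear of everything. I'll lower it straight down to put the point about 30 mm above the floor.

Request:
drive_tool --commands '[{"dp": [0.006,0,0.006],"delta_rot": [0,0,0],"grip": 0},{"dp": [0.014,0,0.014],"delta_rot": [0,0,0],"grip": 0},{"dp": [0.024,0,0.024],"delta_rot": [0,0,0],"grip": 0},{"dp": [0.035,0,0.035],"delta_rot": [0,0,0],"grip": 0},{"dp": [0.046,0,0.046],"delta_rot": [0,0,0],"grip": 0},{"dp": [0.057,0,0.057],"delta_rot": [0,0,0],"grip": 0},{"dp": [0.067,0,0.067],"delta_rot": [0,0,0],"grip": 0},{"dp": [0.075,0,0.075],"delta_rot": [0,0,0],"grip": 0},{"dp": [0.081,0,0.081],"delta_rot": [0,0,0],"grip": 0},{"dp": [0.086,0,0.086],"delta_rot": [0,0,0],"grip": 0},{"dp": [0.089,0,0.089],"delta_rot": [0,0,0],"grip": 0},{"dp": [0.089,0,0.089],"delta_rot": [0,0,0],"grip": 0},{"dp": [0.089,0,0.089],"delta_rot": [0,0,0],"grip": 0},{"dp": [0.089,0,0.089],"delta_rot": [0,0,0],"grip": 0},{"dp": [0.089,0,0.089],"delta_rot": [0,0,0],"grip": 0},{"dp": [0.089,0,0.089],"delta_rot": [0,0,0],"grip": 0}]'

```text
t: 18.2
tcp_pos: [561.3, -13.0, 114.6]
tcp_rot: [-2.903, -0.0, 1.2]
ft_force: [-0.7, 0.1, 0.2]
gripper_width: 16.2
```

Run:
```python
from h import *
s,ds=manip.grab_frame("side")
c=manip.camera_params("side")
from scipy.spatial.transform import Rotation as R
o=manip.observe(); z=R.from_rotvec(o['tcp_rot']).apply([0,0,1]); print(o['t'],o['tcp_pos'].round(1),z.round(3),o['ft_force'].round(1),o['gripper_width'],o['dq'].round(3))
tip=o['tcp_pos']+113*z; print("tip pred",tip.round(1))
im=s[:,:,::-1].copy()
def px(X):
    q=c['R']@X+c['t']; return np.array([c['fx']*q[0]/q[2]+c['cx'],c['fy']*q[1]/q[2]+c['cy']])
print(px(tip).round(1),px(o['tcp_pos']).round(1))
k=5;u0,v0=230,130
cr=cv2.resize(im[v0:v0+120,u0:u0+150],None,fx=k,fy=k,interpolation=cv2.INTER_CUBIC)
cr2=cr.copy()
a,b=((px(tip)-[u0,v0]+.5)*k).astype(int),((px(o['tcp_pos'])-[u0,v0]+.5)*k).astype(int)
cv2.circle(cr2,tuple(int(i) for i in a),6,(0,255,0),1)
cv2.imwrite("pics/s6.png",cr2)
cv2.imwrite("pics/s6full.png",im)
# handle axis from cloud
W=cloud("side",ds); q=W.reshape(-1,3); rel=q-o['tcp_pos']; al=rel@z; pe=np.linalg.norm(rel-al[:,None]*z,axis=1)
for lo in range(18,114,8):
    mm=(al>lo)&(al<lo+8)&(pe<22)&(q[:,2]>24)
    if mm.sum()>2: print(lo,mm.sum(),np.median(rel[mm]-al[mm][:,None]*z,axis=0).round(1))
t,dt=manip.grab_frame("top"); cv2.imwrite("pics/t6.png",t[:,:,::-1])
```

```text
18.25 [561.2 -12.9 114.5] [-0.706  0.    -0.708] [ 0.3  0.5 -0.5] 15.68068517636361 [-0.     0.002  0.003  0.001 -0.001 -0.   ]
tip pred [481.4 -12.9  34.5]
[309.8 226.7] [283.9 200. ]
18 19 [-4.   7.5  4. ]
26 22 [-3.5  8.8  3.5]
34 18 [-3.4  7.5  3.4]
42 31 [-4.7  9.4  4.7]
50 20 [-2.2  6.5  2.2]
58 16 [-2.8  7.7  2.8]
66 6 [-1.4  3.5  1.4]
74 3 [ 0.3  2.8 -0.3]
82 5 [-0.6  5.2  0.6]
90 3 [-0.5  4.1  0.5]
106 3 [ 1.2 -0.1 -1.2]
```

View pics/s6.png

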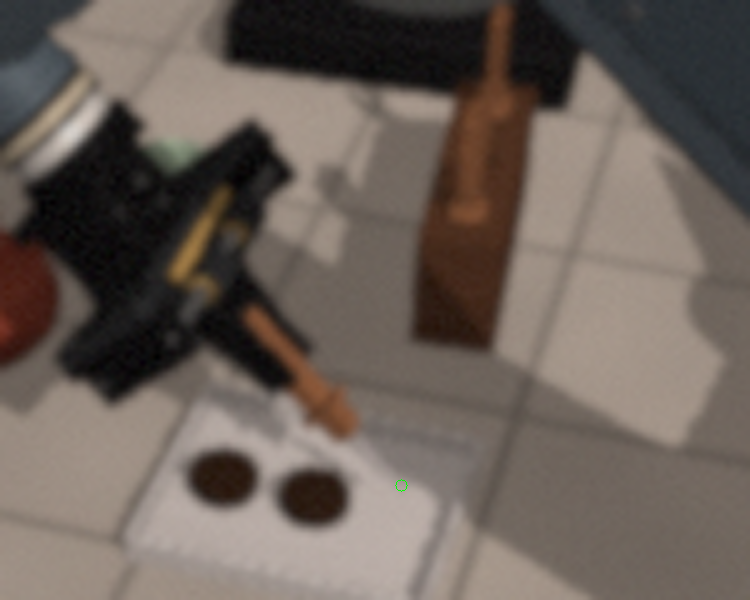

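View pics/s6full.png

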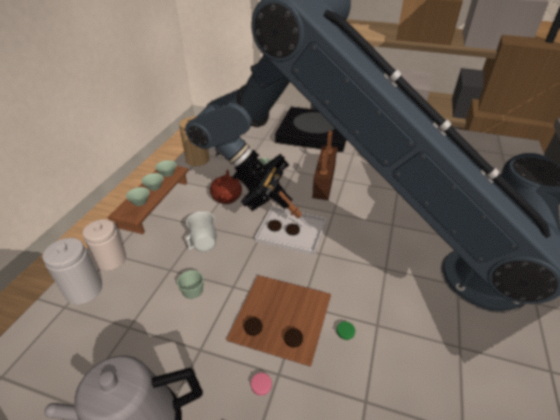

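View pics/t6.png

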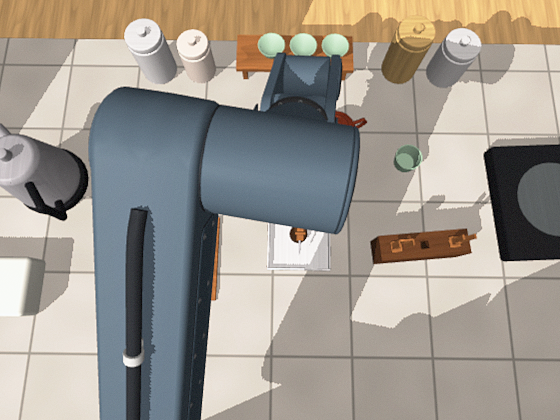

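The pick's axis lies along the tool axis, and the needle shows up to about 110 mm along it. The predicted tip is (481,-13,34), about 30 mm above the floor and inside the rim. The scoop and clip are still in place and the middle well is empty. I'll hold for a few rows, recheck, and hand in.

Request:
drive_tool --commands '[{"dp": [0,0,0],"delta_rot": [0,0,0],"grip": 0},{"dp": [0,0,0],"delta_rot": [0,0,0],"grip": 0},{"dp": [0,0,0],"delta_rot": [0,0,0],"grip": 0},{"dp": [0,0,0],"delta_rot": [0,0,0],"grip": 0},{"dp": [0,0,0],"delta_rot": [0,0,0],"grip": 0},{"dp": [0,0,0],"delta_rot": [0,0,0],"grip": 0},{"dp": [0,0,0],"delta_rot": [0,0,0],"grip": 0},{"dp": [0,0,0],"delta_rot": [0,0,0],"grip": 0}]'

```text
t: 18.97
tcp_pos: [561.1, -12.9, 114.4]
tcp_rot: [-2.903, -0.0, 1.201]
ft_force: [0.2, -0.5, 0.3]
gripper_width: 15.7
```

Run:
```python
from rig import manip
o=manip.observe(); print(o['t'],o['tcp_pos'].round(1),o['ft_force'].round(1),o['dq'].round(3),o['gripper_width'])
print(manip.close_job())
```

```text
18.9667 [561.1 -12.9 114.4] [ 0.2 -0.5  0.3] [-0.    -0.    -0.     0.     0.     0.001] 15.663814588234262
the job is handed in; nothing more can be done
None
```

The job is done and handed in at about 19 s. Two tea discs lie flat side by side in the tray, and the gripper is holding the pick still above it at 45°, point down.

- **Discs:** they are centred at about (592, -13) and (536, -13), with a 12 mm gap between them. Their tops measured 18 mm, which is right for lying flat on the tray floor. The other two stayed where they were on the board.
- **Pick:** I drew it straight up out of the middle well. Its point is at about (481, -13, 34), worked out from the arm's pose and the pick's given length. That is about 30 mm above the floor, inside the rim and about 30 mm clear of the nearer disc.
- **Last checks:** the depth image showed the pick still in line with the gripper, so it had not slipped. The arm was motionless, the wrist force was under 1 N, and the jaws were on the handle at 15.7 mm.
- **Other tools:** the scoop and clip were still in their wells in the last view. The arm hid part of the teapot and tea things from above, but the side view showed the teapot and pitcher where they were.
- **Disagreements:** the camera put the discs about 1.7 mm further in y than the arm did, which I allowed for when gripping the pick. I also made one 2 mm correction along the wrong axis above the pick, and fixed it before closing the jaws.

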